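# One turn down on the drum sander

### The arm

A 6-joint arm with a two-finger parallel gripper is mounted at the origin on the work surface. World frame = base frame: x ahead of the robot, y to its left, z up, the work surface at z = 0. Lengths are in m, angles in rad, forces in N, time in s.
With the tool pointing down it reaches from about 0.3 to 0.875 m from the base axis. Payload 6.4 kg.
Tool frame: the origin (TCP) lies midway between the tips of the shut fingers; the grasp point (between the pads) lies 19 mm behind it; y points along the fingers, x is the direction in which the jaws open and shut, and the axes are right-handed (so a half turn about y gives the same grasp; the last joint's range is limited). The gripper opens to 85 mm and grips with 20 to 120 N. Pads are 22 mm wide; open, the fingers measure 114 mm over their backs; the gripper's body (76 mm by 85 mm) begins 54 mm behind the grasp point. The pads swing forward as they close: fully open they stand 13 mm farther back than shut.
Start: joints at [-1.404, 0.181, 1.607, -0, 1.354, -0.206], TCP at [0.209, -0.536, 0.231] pointing down, gripper open.
Joint ranges: [-2.99, 2.99], [-0.89, 2.07], [0.3, 2.58], [-1.14, 4.28], [0, 2.63], [-3.12, 3.12]. Speed limits (rad/s): [2.57, 2.57, 3.01, 3.14, 3.14, 3.14].

### API

Orientations are given as a unit quaternion [w, x, y, z].
In Python, from bench import ctrl gives the robot as it stands.
- The arm moves only by the tool step_arm, never from a script. Its argument "commands" is a list of rows, each a list of 7 numbers: the turn, a rotation vector about the tool's x, y, z in units of 6 degrees (1.0 is 6 degrees), then the shift along the tool's x, y, z in units of 30 mm (1.0 is 30 mm), then the opening, from 0 (shut) to 1 (fully open). A call has 1 to 10 rows; each row shifts and turns the commanded pose from where the row before left it, along the tool's axes as they then stand; what a row does not reach is not made up. A row lasts 1/10 s, in which the tool goes at most 50 mm and 8.59 degrees, less where a joint would pass 70% of its speed; a pose out of reach is approached as far as the arm can. A call with a number of a shift or a turn outside -1 to 1 is refused whole. A call with a gripper value outside its range is refused whole. The fingers move at their own pace and stop on an object; the grip force is fixed at half the most. Time passes only in rows, so rows that do not move let the fingers close. It gives the time, the measured TCP pose, the force and the opening at its end, in the units of the state.
- ctrl.get_obs(): the state, without advancing time (a new reading comes with each control period).
- ctrl.camera(name): name is "scene" or "side" or "wrist"; returns (picture, depth): 480x640x3 uint8, blue, green, red; 480x640 float32, m along the optical axis (not along the pixel's ray), 0 where there is no reading.
- ctrl.get_calibration(name): a dict with "intrinsics" (3x3 intrinsics, pixels), "D" ([k1, k2, p1, p2, k3] as OpenCV has them; the pictures are not rectified), "R" (3x3) and "t" (3): a world point X has camera coordinates R X + t. Camera axes: x right, y down, z forward; pixel columns grow to the right and rows downward; lengths in m; the calibration is good to about 2 mm. A picture is of the moment at which its call begins: read the wrist's pose just before it. get_calibration takes no time and is no camera call; for the wrist camera it gives the pose at the moment of the call.
- ctrl.hand_in(): hands the job in, once; it reports no verdict.
Trained networks look in the newest picture that a camera, given by its name, has taken for a name from the list of things; names that differ only in an ending like _2 or _b are one class to them, and where a whole thing is asked for, a point or a joint stands for the part that bears it (a point fixed in the world has none). Each returns a list of dicts, best first, with "p" (0 to 1); they miss things now and then, are a little off and sometimes report something else, mostly with a low value. They report only what shows in the picture. A call takes as long as a camera call.
- ctrl.boxes_of(thing, camera): "point" ([x, y, z] in m, in the coordinates of the camera as it stood for that picture, good to about 4 mm: the middle of the surface that is visible of it).
- ctrl.silhouettes(thing, camera): "pixels" (480x640 bool, what is visible of it).
The state is a dict: "time_s": time; "q": joint angles; "dq": joint speeds; "joint_efforts": joint torques, N m; "eef_pos": TCP position; "eef_rot": TCP orientation; "wrist_force": force on the tool from outside, world axes, zero at the start; "torque": the same for the moment, N m; "opening": opening from 0.0 (shut) to 1.0 (fully open).
Only numpy, scipy, OpenCV 4.12 (cv2) and the standard library are available. Lean on these libraries where they do the work, as an engineer would, in place of code of your own. Each camera call takes 0.05 s, during which the arm holds its last target.

### The job

Set the instrument maker's drum sander for its next pass: push the hand wheel on top by its upright red handle clockwise, seen from above, through exactly one full turn, so that the handle comes back to where it stood. Then push the black clamp lever beside the wheel clockwise as far as it goes to lock the head, and come away. Push gently with the fingers only, do not grip or lift anything, and leave the things lying about where they are.

Things in the scene. Friction and masses are not known exactly. Their poses are not given: they have to be found in the camera images.
- sander: Drum sander, grey, white drum cover, fixed to the bench. Origin on the bench under the hand wheel's axis; x points along the feed, away from the infeed end (switch box there), y left seen from the infeed, z up. Base 300 x 350 mm, bed 360 mm long, 66 mm high; motor out to y = 307 mm. Top bridge 90 (x) by 352 mm (y), 200 mm high; only hand wheel, clamp lever and the rubber stick are higher.
- wheel_axis (a point): Point on the vertical axis of the steel hand wheel, level with the top of its rim, 238 mm above the bench. Wheel 158 mm over all: round rim 18 mm thick at 70 mm mean radius, three flat spokes, hub of 19 mm radius reaching 12 mm above the rim. It lies level and can only turn.
- wheel (a joint): Angle of the hand wheel in rad, growing CLOCKWISE seen from above; starts anywhere from -2.6 to 2.6 and runs on without wrapping (one turn adds 6.283). At 0 the handle points along the sander's +x. No spring, no stop in reach: friction (about 0.28 N m, some 4 N at the handle) holds it where it is left. Each turn lowers the head 2 mm.
- handle: Red upright handle of the hand wheel: round grip 66 mm tall, 25 mm thick at its middle (18 mm at its foot, 20 mm at the top), on the rim 70 mm from the wheel's axis, spinning freely about its own upright axis. Origin at the middle of its foot, 238 mm above the bench; its own yaw means nothing.
- lock_pivot (a point): Point on the vertical axis of the clamp lever, 240 mm above the bench, on the sander's right-hand column (150 mm from the wheel's axis, towards the sander's -y). The lever's steel hub is 26 mm across; it stands on a boss and reaches 243 mm at its highest.
- lock_tip (a point): Centre of the outer end of the black clamp lever, which moves with it: 76 mm from the pivot, 244 mm above the bench. The lever is a round bar, 17 mm thick over its outer 42 mm, rising gently outward; its underside is 227 to 236 mm above the bench there, so 27 mm and more above the bridge.
- lock (a joint): Angle of the clamp lever in rad, growing CLOCKWISE seen from above: 0 fully open (pointing to the sander's -y, away from the wheel), 1.4 at its stop, locked (pointing nearly to the infeed end, the sander's -x). It starts open, between 0 and 0.3. Friction of about 0.16 N m (some 3 N near the tip) holds it where it is left.
- stick_mid (a point): Middle of the tan rubber stick for cleaning abrasives (80 x 36 x 30 mm) lying on top of the bridge at the left-hand end (sander's +y). To be left alone.
- blank_mid (a point): Middle of a dark wooden bridge blank (34 x 130 x 12 mm) lying on the infeed end of the bed. To be left alone.
- glue_mid (a point): Middle of a white glue bottle with an orange cap (52 mm across, 130 mm tall) standing on the bench to the right of the sander. To be left alone.
- caliper: Steel and black digital caliper, 150 mm long, 12 mm high, lying on the bench to the left of the infeed; origin at the middle of its underside. To be left alone.

How it is judged:
By the outcome, as a careful person would: the job done as asked, in the order asked, and still so for the second after the job is handed in, with the robot touching nothing.
It also fails if it takes over 61 s, if anything falls off the work surface, if the arm or the gripper's body presses on something with over 40 N, if the wrist force passes 120 N, or if a joint passes its speed limit or range.

## Working session

There is one attempt and no reset: what is moved stays moved. The work goes in short steps, Python scripts to look and compute and a tool call to move; the robot and the scene stay as the last step left them, time stands still between calls to the robot, and variables do not carry over. Pictures are saved under pics/ and viewed, and the job is handed in when it is done.

Besides the shell and the picture viewer there is one more tool, called after "Request:" as a command line: name --pt "numbers of a row" for each row, then --argument value for the rest. step_arm: Moves the arm, as the interface text tells. Its arguments: {"type":"object","properties":{"commands":{"type":"array"}},"required":["commands"]}

```bash
mkdir -p pics; ls
cat > h.py <<'E'
import numpy as np,cv2
from bench import ctrl
def w(cam,p):
    c=ctrl.get_calibration(cam);return np.array(c["R"]).T@(np.array(p)-np.array(c["t"]))
E
python3 - <<'E'
from h import *
o=ctrl.get_obs();print({k:np.round(v,3) for k,v in o.items()})
for cam in("scene","side","wrist"):
    im,d=ctrl.camera(cam);cv2.imwrite(f"pics/{cam}0.png",im)
    for t in["handle","sander","wheel","lock","lock_tip","stick_mid","blank_mid","glue_mid","caliper"]:
        for r in ctrl.boxes_of(t,cam)[:2]: print(cam,t,round(r["p"],2),np.round(w(cam,r["point"]),3))
E
```

```text
pics
{'time_s': np.float64(0.0), 'q': array([-1.404,  0.182,  1.608, -0.   ,  1.354, -0.206]), 'dq': array([-0.002,  0.002, -0.   ,  0.001,  0.   ,  0.001]), 'joint_efforts': array([-0.0000e+00, -4.4488e+01, -3.5134e+01, -0.0000e+00,  9.0000e-03,
        0.0000e+00]), 'eef_pos': array([ 0.209, -0.535,  0.23 ]), 'eef_rot': array([ 0.584, -0.584,  0.399, -0.398]), 'wrist_force': array([-0.269,  0.76 ,  0.143]), 'torque': array([ 0.032,  0.022, -0.038]), 'opening': np.float64(1.0)}
scene handle 0.56 [0.578 0.108 0.281]
scene sander 0.74 [0.635 0.046 0.133]
scene wheel 0.58 [0.582 0.044 0.235]
scene lock 0.93 [ 0.531 -0.129  0.238]
scene lock_tip 0.92 [ 0.531 -0.126  0.24 ]
scene stick_mid 0.75 [0.625 0.175 0.232]
scene blank_mid 0.21 [0.584 0.043 0.235]
scene glue_mid 0.67 [ 0.413 -0.235  0.067]
scene caliper 0.7 [0.59  0.44  0.007]
scene caliper 0.23 [0.631 0.046 0.136]
side handle 0.77 [0.557 0.114 0.281]
side sander 0.95 [0.525 0.108 0.129]
side wheel 0.69 [0.557 0.048 0.234]
side lock 0.54 [ 0.524 -0.126  0.24 ]
side lock_tip 0.78 [ 0.525 -0.127  0.236]
side lock_tip 0.47 [0.526 0.11  0.127]
side stick_mid 0.71 [0.589 0.189 0.225]
side blank_mid 0.55 [0.435 0.063 0.074]
side caliper 0.72 [0.575 0.445 0.005]
```

View images.

View pics/scene0.png

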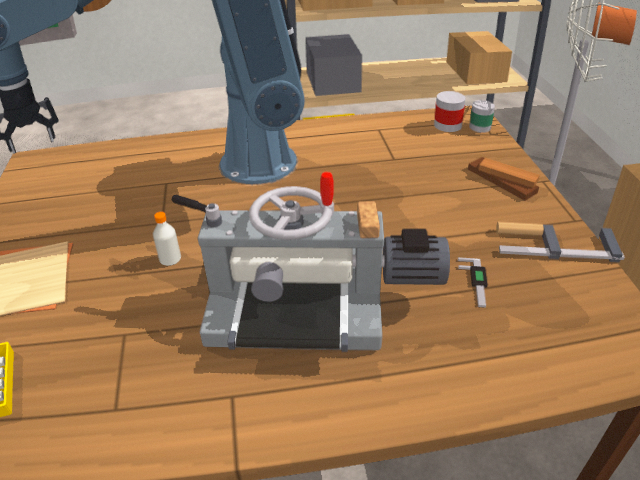

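View pics/side0.png

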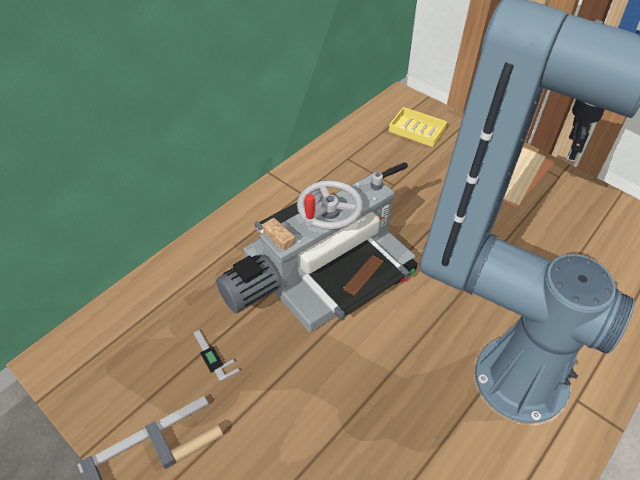

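Run:
```python
from h import *
print(ctrl.get_obs()["time_s"])
for cam in("scene","side"):
    c=ctrl.get_calibration(cam);im,d=ctrl.camera(cam)
    K=np.array(c["intrinsics"]);R=np.array(c["R"]);t=np.array(c["t"])
    print(cam,-R.T@t)
    def pts(m):
        v,u=np.nonzero(m&(d>0));z=d[v,u]
        n=cv2.undistortPoints(np.stack([u,v],1).astype(float)[:,None],K,np.array(c["D"])).reshape(-1,2)
        return (np.c_[n*z[:,None],z]-t)@R
    for th in("wheel","handle","lock","stick_mid","sander"):
        s=ctrl.silhouettes(th,cam)
        if not s: print(th,"none");continue
        P=pts(s[0]["pixels"]);print(cam,th,s[0]["p"],len(P))
        np.save(f"{cam}_{th}.npy",P)
        print(np.round(np.percentile(P,[1,10,50,90,99],axis=0),3).tolist())
        if th=="wheel":
            # rim points
            from scipy.optimize import least_squares
            Q=P[(P[:,2]>.215)&(P[:,2]<.242)]
            c0=np.array([.575,.045]) 
            for _ in range(5):
                r=np.hypot(*(Q[:,:2]-c0).T);S=Q[(r>.055)&(r<.085)]
                # torus fit
                f=lambda x:np.hypot(np.hypot(S[:,0]-x[0],S[:,1]-x[1])-.070,S[:,2]-.229-x[2])-.009
                x=least_squares(f,[*c0,0],loss="soft_l1",f_scale=.002);c0=x.x[:2]
            print("torus",x.x,len(S),np.sqrt(np.mean(x.fun**2)))
        if th=="handle":
            S=P[(P[:,2]>.25)&(P[:,2]<.30)];cc=-R.T@t
            f=lambda x:np.hypot(S[:,0]-x[0],S[:,1]-x[1])-.012
            m=S[:,:2].mean(0);dirn=m-cc[:2];dirn/=np.linalg.norm(dirn)
            x=least_squares(f,m+.01*dirn,loss="soft_l1",f_scale=.002);print("cyl",x.x)
print(ctrl.get_obs()["time_s"])
```

```text
1.5
scene [ 1.43219721 -0.028886    0.86294573]
scene wheel 0.83 2979
[[0.162, -0.034, -0.0], [0.509, -0.016, 0.226], [0.578, 0.048, 0.235], [0.637, 0.108, 0.26], [0.646, 0.135, 0.303]]
torus [5.67864909e-01 3.92021891e-02 7.45990881e-05] 1725 0.0016931235736352063
scene handle 0.63 343
[[0.565, 0.097, 0.244], [0.572, 0.099, 0.252], [0.578, 0.107, 0.28], [0.582, 0.115, 0.302], [0.584, 0.119, 0.305]]
cyl [0.56905081 0.10914573]
scene lock 0.87 480
[[0.509, -0.179, 0.217], [0.516, -0.169, 0.225], [0.533, -0.129, 0.239], [0.551, -0.101, 0.249], [0.554, -0.095, 0.253]]
scene stick_mid 0.61 723
[[0.565, 0.16, 0.201], [0.577, 0.164, 0.211], [0.622, 0.178, 0.23], [0.642, 0.193, 0.232], [0.644, 0.201, 0.233]]
scene sander 0.94 29281
[[0.507, -0.149, 0.013], [0.568, -0.105, 0.053], [0.635, 0.048, 0.13], [0.721, 0.226, 0.228], [0.761, 0.321, 0.259]]
side [-0.02714851  0.7496418   1.16700567]
side wheel 0.75 2021
[[0.488, -0.183, -0.004], [0.502, -0.021, 0.221], [0.559, 0.048, 0.232], [0.625, 0.115, 0.254], [0.791, 0.122, 0.301]]
torus [ 0.56531851  0.04003012 -0.00368926] 1178 0.0021880290890252886
side handle 0.55 220
[[0.553, 0.102, 0.241], [0.555, 0.107, 0.251], [0.559, 0.116, 0.278], [0.569, 0.121, 0.3], [0.572, 0.123, 0.303]]
cyl [0.56659991 0.10915575]
side lock 0.82 330
[[0.497, -0.386, -0.005], [0.504, -0.192, 0.179], [0.526, -0.131, 0.237], [0.569, -0.096, 0.247], [0.678, -0.092, 0.251]]
side stick_mid 0.67 601
[[0.557, 0.163, 0.2], [0.561, 0.171, 0.208], [0.592, 0.189, 0.226], [0.628, 0.202, 0.229], [0.637, 0.205, 0.231]]
side sander 0.83 17203
[[0.373, -0.122, 0.02], [0.422, -0.071, 0.049], [0.527, 0.107, 0.13], [0.616, 0.267, 0.228], [0.741, 0.343, 0.265]]
2.1
```

Run:
```python
from h import *
from scipy.spatial.transform import Rotation as Ro
o=ctrl.get_obs();R=Ro.from_quat(np.roll(o["eef_rot"],-1)).as_matrix();print(np.round(R,3))
x=R[:,0];z=R[:,2];print("yaw x",np.degrees(np.arctan2(x[1],x[0])),"yaw z",np.degrees(np.arctan2(z[1],z[0])),"q1,q6",np.degrees(o["q"][[0,5]]))
for cam in("scene","side"):
    P=np.load(f"{cam}_lock.npy")
    P=P[(P[:,2]>.215)&(P[:,2]<.256)&(P[:,0]<.57)&(P[:,1]>-.2)]
    B=P[P[:,1]<-.12]; H=P[P[:,1]>-.115]
    c=B[:,:2].mean(0);u=np.linalg.svd(B[:,:2]-c)[2][0];u*=-np.sign(u[1])
    s=(B[:,:2]-c)@u
    print(cam,"bar c",c,"dir",u,np.degrees(np.arctan2(u[1],u[0])),"end",c+u*np.percentile(s,99.5), "hub",H.mean(0),H.min(0),H.max(0))
    P=np.load(f"{cam}_stick_mid.npy");T=P[P[:,2]>.222];print("stick top",T.min(0),T.max(0),cv2.minAreaRect(T[:,:2].astype(np.float32)*1000))
    P=np.load(f"{cam}_sander.npy");T=P[(P[:,2]>.194)&(P[:,2]<.206)];print("bridge",cv2.minAreaRect(T[:,:2].astype(np.float32)*1000),len(T))
```

```text
[[ 0.364 -0.     0.931]
 [-0.931  0.     0.364]
 [-0.    -1.     0.   ]]
yaw x -68.63786796364903 yaw z 21.362131924318927 q1,q6 [-80.46030542 -11.82256755]
scene bar c [ 0.52448489 -0.15012164] dir [-0.41169385 -0.91132221] -114.31128421455597 end [ 0.51109199 -0.17976805] hub [ 0.54698196 -0.10515666  0.23218306] [ 0.53134328 -0.11495354  0.21511503] [ 0.55519656 -0.09466836  0.24500501]
stick top [0.56037912 0.1587843  0.22207975] [0.64692579 0.2025264  0.23486008] ((603.48193359375, 181.0811767578125), (36.30625534057617, 83.88343811035156), 81.88357543945312)
bridge ((571.1876831054688, 39.034454345703125), (350.7890930175781, 94.81837463378906), 77.9461669921875) 3205
side bar c [ 0.51280214 -0.14841323] dir [-0.44820382 -0.89393139] -116.62850147387744 end [ 0.49834487 -0.17724789] hub [ 0.53368401 -0.10109743  0.23116663] [ 0.52202389 -0.11466188  0.21567162] [ 0.55053258 -0.09120041  0.24368495]
stick top [0.55669957 0.1606975  0.222138  ] [0.63938475 0.20637292 0.23375006] ((597.3256225585938, 183.39894104003906), (37.32140350341797, 81.0942153930664), 82.01405334472656)
bridge ((563.401611328125, 41.66096496582031), (350.6137390136719, 92.22101593017578), 78.59832000732422) 1926
```

Run:
```python
import cv2
a=cv2.imread("pics/scene0.png")[150:260,150:400];b=cv2.imread("pics/side0.png")[140:290,220:440]
cv2.imwrite("pics/a.png",cv2.resize(a,None,fx=3.1,fy=3.1,interpolation=2));cv2.imwrite("pics/b.png",cv2.resize(b,None,fx=3.5,fy=3.5,interpolation=2))
```

```text
(no output)
```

View pics/a.png

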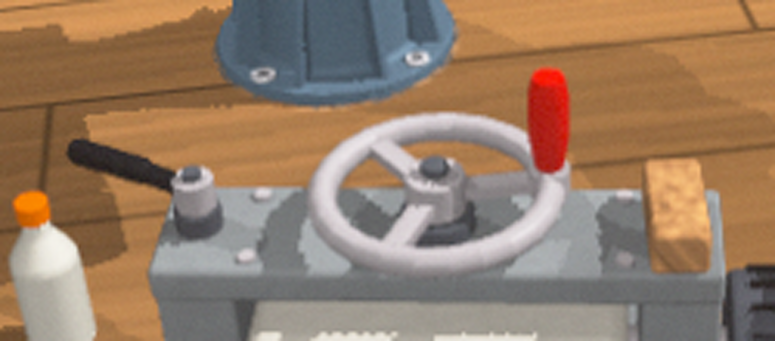

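View pics/wrist0.png

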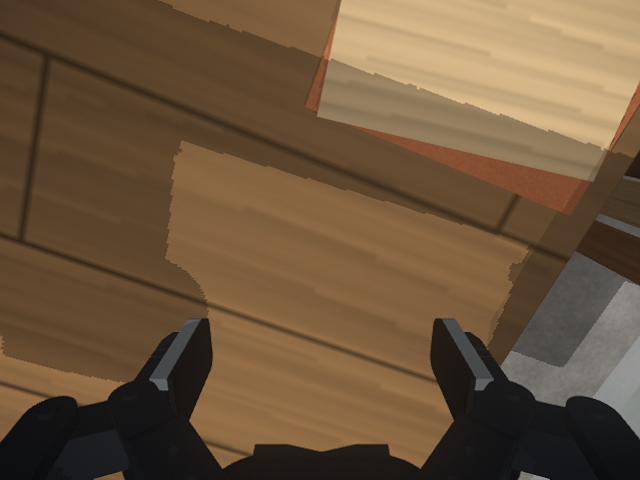

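Request:
step_arm --pt "0 0 0 0 -0.87 0 0" --pt "0 0 0 0 -0.87 0 0" --pt "0 0 0 0 -0.87 0 0" --pt "0 0 0 0 -0.87 0 0" --pt "0 0 0 0 -0.87 0 0" --pt "0 0 0 -0.35 0 0.4 0" --pt "0 0 0 -0.7 0 0.78 0" --pt "0 0 0 -0.7 0 0.78 0" --pt "0 0 0 -0.7 0 0.78 0" --pt "0 0 0 -0.7 0 0.78 0"

```text
time_s: 3.1
eef_pos: [0.2738, -0.4071, 0.3608]
eef_rot: [0.584, -0.584, 0.399, -0.398]
wrist_force: [0.4, -0.3, -0.2]
opening: 0.004
```

Run:
```python
from h import *
o=ctrl.get_obs();c=ctrl.get_calibration("wrist");print(o["time_s"],o["eef_pos"],-np.array(c["R"]).T@np.array(c["t"])-o["eef_pos"],np.array(c["R"])[2])
```

```text
3.1 [ 0.27381986 -0.40709882  0.36076576] [0.07730839 0.03014851 0.14250578] [-0.30281108 -0.11779019 -0.94574358]
```

Request:
step_arm --pt "0 0 0 -0.72 0 0.79 0" --pt "0 0 0 -0.72 0 0.79 0" --pt "0 0 0 -0.72 0 0.79 0" --pt "0 0 0 -0.72 0 0.79 0" --pt "0 0 0 -0.72 0 0.79 0" --pt "0 0 0 -0.72 0 0.79 0" --pt "0 0 0 -0.72 0 0.79 0" --pt "0 0 0 -0.72 0 0.79 0" --pt "0 0 0 -0.72 0 0.79 0" --pt "0 0 0 -0.72 0 0.79 0"

```text
time_s: 4.1
eef_pos: [0.4154, -0.1197, 0.361]
eef_rot: [0.584, -0.584, 0.399, -0.398]
wrist_force: [-0.3, -0.9, 0.7]
opening: -0.001
```

Request:
step_arm --pt "0 0 0 -0.72 0 0.79 0" --pt "0 0 0 -0.72 0 0.79 0" --pt "0 0 0 -0.72 0 0.79 0" --pt "0 0 0 -0.72 0 0.79 0" --pt "0 0 0 -0.72 0 0.79 0" --pt "0 0 0 -0.72 0 0.79 0" --pt "0 0 0 -0.72 0 0.79 0" --pt "0 0 0 -0.72 0 0.79 0" --pt "0 -1 0 0 0 0 0" --pt "0 -1 0 0 0 0 0"

```text
time_s: 5.1
eef_pos: [0.5284, 0.1099, 0.3604]
eef_rot: [-0.623, 0.624, -0.334, 0.333]
wrist_force: [-0.0, 0.8, -0.1]
opening: 0.004
```

Request:
step_arm --pt "0 -1 0 0 0 0 0" --pt "0 -1 0 0 0 0 0" --pt "0 -1 0 0 0 0 0" --pt "0 -1 0 0 0 0 0" --pt "0 -1 0 0 0 0 0" --pt "0 -1 0 0 0 0 0" --pt "0 -1 0 0 0 0 0" --pt "0 -1 0 0 0 0 0" --pt "0 -1 0 0 0 0 0" --pt "0 -1 0 0 0 0 0"

```text
time_s: 6.1
eef_pos: [0.5283, 0.1088, 0.3608]
eef_rot: [0.707, -0.707, -0.022, 0.023]
wrist_force: [-0.1, -0.1, 0.3]
opening: 0.003
```

Request:
step_arm --pt "0 -1 0 0 0 0 0" --pt "0 -1 0 0 0 0 0" --pt "0 -1 0 0 0 0 0" --pt "0 -1 0 0 0 0 0" --pt "0 -1 0 0 0 0 0" --pt "0 -1 0 0 0 0 0" --pt "0 -1 0 0 0 0 0" --pt "0 -1 0 0 0 0 0" --pt "0 -1 0 0 0 0 0" --pt "0 -1 0 0 0 0 0"

```text
time_s: 7.1
eef_pos: [0.5283, 0.1088, 0.3608]
eef_rot: [0.601, -0.601, -0.372, 0.373]
wrist_force: [-0.7, -0.3, 0.5]
opening: 0.002
```

Request:
step_arm --pt "0 -1 0 0 0 0 0" --pt "0 -1 0 0 0 0 0" --pt "0 -1 0 0 0 0 0" --pt "0 -1 0 0 0 0 0" --pt "0 -0.2 0 0 0 0 0"

```text
time_s: 7.6
eef_pos: [0.5284, 0.1088, 0.3609]
eef_rot: [0.506, -0.505, -0.494, 0.495]
wrist_force: [-0.4, 0.0, 0.4]
opening: 0.002
```

Run:
```python
from h import *
from scipy.spatial.transform import Rotation as Ro
o=ctrl.get_obs();R=Ro.from_quat(np.roll(o["eef_rot"],-1)).as_matrix();print(np.round(R,3),o["eef_pos"],o["q"])
im,d=ctrl.camera("scene");cv2.imwrite("pics/s1.png",cv2.resize(im[0:300,100:450],None,fx=2,fy=2))
# tool-frame arc steps about axis
ax=np.array([.5665,.0395,0])
```

```text
[[ 0.023 -0.001 -1.   ]
 [ 1.     0.     0.023]
 [ 0.    -1.     0.001]] [0.52836795 0.10880227 0.36087853] [-1.71315330e-02  2.33781638e-02  1.52065622e+00  1.17996237e-04
  1.59887675e+00 -1.56486999e+00]
```

View pics/s1.png

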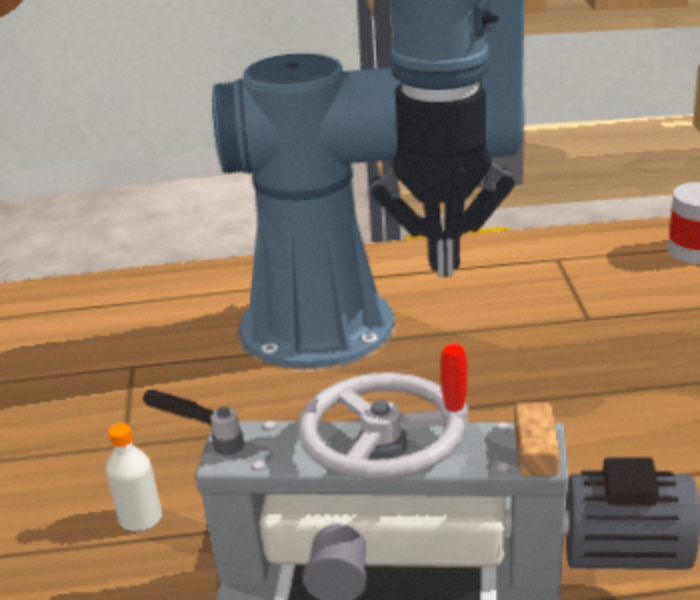

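Request:
step_arm --pt "0 0 0 0 0.9 0 0" --pt "0 0 0 0 0.9 0 0" --pt "0 0 0 0 0.9 0 0" --pt "0 0 0 0 0.85 0 0" --pt "0 0 0 0 0 -0.25 0" --pt "0 0 0 0 0 -0.25 0" --pt "0 0 0 0 0 0 0"

```text
time_s: 8.35
eef_pos: [0.5458, 0.108, 0.2569]
eef_rot: [-0.506, 0.507, 0.494, -0.493]
wrist_force: [0.6, -0.5, 0.2]
opening: -0.002
```

Request:
step_arm --pt "0 0.5 0 0.03 0 -0.125 0" --pt "0 0.5 0 0.03 0 -0.125 0" --pt "0 0.5 0 0.03 0 -0.125 0" --pt "0 0.5 0 0.03 0 -0.125 0"

```text
time_s: 8.75
eef_pos: [0.5596, 0.1104, 0.257]
eef_rot: [-0.556, 0.556, 0.438, -0.437]
wrist_force: [-3.1, 1.1, 1.9]
opening: -0.003
```

```bash
cat > st.py <<'E'
from h import *
from scipy.spatial.transform import Rotation as Ro
import sys
ax=np.array([.5665,.0395])
def st(sgn=1):
    o=ctrl.get_obs();R=Ro.from_quat(np.roll(o["eef_rot"],-1)).as_matrix()
    yaw=np.degrees(np.arctan2(R[1,0],R[0,0]))
    d=R.T@np.r_[ax-o["eef_pos"][:2],0]*1000
    print("t",o["time_s"],"yawx",yaw,"axis in tool x,z",d[[0,2]].round(1),"z",o["eef_pos"][2],"y-axis",R[:,1].round(3),"F",o["wrist_force"].round(1),"q6",o["q"][5])
def handle():
    r=[]
    from scipy.optimize import least_squares
    for cam in("scene","side"):
        c=ctrl.get_calibration(cam);im,d=ctrl.camera(cam)
        K=np.array(c["intrinsics"]);R=np.array(c["R"]);t=np.array(c["t"])
        hsv=cv2.cvtColor(im,cv2.COLOR_BGR2HSV)
        m=((hsv[...,0]<6)|(hsv[...,0]>174))&(hsv[...,1]>170)&(hsv[...,2]>80)&(d>0)
        v,u=np.nonzero(m);z=d[v,u]
        n=cv2.undistortPoints(np.stack([u,v],1).astype(float)[:,None],K,np.array(c["D"])).reshape(-1,2)
        P=(np.c_[n*z[:,None],z]-t)@R
        P=P[(np.hypot(*(P[:,:2]-ax).T)<.1)&(P[:,2]>.25)&(P[:,2]<.3)]
        if len(P)<15: print(cam,"few",len(P));continue
        cc=-R.T@t
        m=P[:,:2].mean(0);dr=m-cc[:2];dr/=np.linalg.norm(dr)
        f=lambda x:np.hypot(P[:,0]-x[0],P[:,1]-x[1])-.012
        x=least_squares(f,m+.01*dr,loss="soft_l1",f_scale=.002).x-ax
        print(cam,"handle",x+ax,"r",np.hypot(*x),"phi",np.degrees(np.arctan2(x[1],x[0])),len(P))
st()
if len(sys.argv)>1: handle()
E
python3 st.py h
```

```text
t 8.75 yawx 76.4238590228221 axis in tool x,z [-67.3 -23.4] z 0.2569788747383687 y-axis [ 0.001  0.    -1.   ] F [-3.1  1.1  1.9] q6 -1.3472957100218133
scene handle [0.58369427 0.10756707] r 0.07020518688942975 phi 75.8232188423617 281
side handle [0.580482   0.10695157] r 0.06888548535122803 phi 78.28904251022531 26
```

Request:
step_arm --pt "0 1 0 0.1 0 -0.245 0" --pt "0 1 0 0.1 0 -0.245 0" --pt "0 1 0 0.1 0 -0.245 0" --pt "0 1 0 0.1 0 -0.245 0" --pt "0 1 0 0.1 0 -0.245 0"

```text
time_s: 9.35
eef_pos: [0.5989, 0.1086, 0.2567]
eef_rot: [0.65, -0.65, -0.279, 0.278]
wrist_force: [-2.9, 2.8, 2.4]
opening: -0.003
```

```bash
python3 st.py h
```

```text
t 9.35 yawx 46.41823024992798 axis in tool x,z [-72.4 -24.1] z 0.2567363232180214 y-axis [ 0.001  0.001 -1.   ] F [-2.9  2.8  2.4] q6 -0.8262730340620952
scene handle [0.61519339 0.09065088] r 0.07062194223322277 phi 46.40995349379691 288
side few 4
```

Request:
step_arm --pt "0 1 0 0.06 0 -0.25 0" --pt "0 1 0 0.06 0 -0.25 0" --pt "0 1 0 0.06 0 -0.25 0" --pt "0 1 0 0.06 0 -0.25 0" --pt "0 1 0 0.06 0 -0.25 0" --pt "0 1 0 0.06 0 -0.25 0" --pt "0 1 0 0.06 0 -0.25 0" --pt "0 1 0 0.06 0 -0.25 0" --pt "0 1 0 0.06 0 -0.25 0" --pt "0 1 0 0.06 0 -0.25 0"

```text
time_s: 10.45
eef_pos: [0.6395, 0.0469, 0.2564]
eef_rot: [0.703, -0.702, 0.082, -0.084]
wrist_force: [1.6, 3.8, 0.4]
opening: -0.001
```

```bash
python3 st.py h
```

```text
t 10.45 yawx -13.417729525658995 axis in tool x,z [-69.3 -24.1] z 0.25639173021900097 y-axis [ 0.003  0.001 -1.   ] F [1.6 3.8 0.4] q6 0.12148695467482395
scene handle [0.63593756 0.02334568] r 0.07129190837821409 phi -13.096628600759761 253
side handle [0.63373275 0.02340992] r 0.06913127457301774 phi -13.458842567652253 50
```

Working well; contact stays centred on the handle. Continue.

Request:
step_arm --pt "0 1 0 0.068 0 -0.248 0" --pt "0 1 0 0.068 0 -0.248 0" --pt "0 1 0 0.068 0 -0.248 0" --pt "0 1 0 0.068 0 -0.248 0" --pt "0 1 0 0.068 0 -0.248 0" --pt "0 1 0 0.068 0 -0.248 0" --pt "0 1 0 0.068 0 -0.248 0" --pt "0 1 0 0.068 0 -0.248 0" --pt "0 1 0 0.068 0 -0.248 0" --pt "0 1 0 0.068 0 -0.248 0"

```text
time_s: 11.55
eef_pos: [0.6084, -0.0207, 0.2562]
eef_rot: [0.568, -0.566, 0.421, -0.423]
wrist_force: [4.0, 1.1, 0.2]
opening: 0.003
```

```bash
python3 st.py h
```

```text
t 11.55 yawx -73.35464962491622 axis in tool x,z [-69.6 -22.9] z 0.25621051831898495 y-axis [ 0.004 -0.    -1.   ] F [4.  1.1 0.2] q6 1.0512889331163413
scene handle [ 0.6003352  -0.02647569] r 0.07414589174670676 phi -62.84927805968093 28
side handle [ 0.58325515 -0.02848256] r 0.07001688551508078 phi -76.15467464347411 143
```

Request:
step_arm --pt "0 1 0 0.068 0 -0.248 0" --pt "0 1 0 0.068 0 -0.248 0" --pt "0 1 0 0.068 0 -0.248 0" --pt "0 1 0 0.068 0 -0.248 0" --pt "0 1 0 0.068 0 -0.248 0" --pt "0 1 0 0.068 0 -0.248 0" --pt "0 1 0 0.068 0 -0.248 0" --pt "0 1 0 0.068 0 -0.248 0" --pt "0 1 0 0.068 0 -0.248 0" --pt "0 1 0 0.068 0 -0.248 0"

```text
time_s: 12.65
eef_pos: [0.5347, -0.0275, 0.256]
eef_rot: [-0.281, 0.28, -0.648, 0.65]
wrist_force: [4.0, -3.0, -0.2]
opening: 0.002
```

```bash
python3 st.py h
```

```text
t 12.65 yawx -133.32454757508705 axis in tool x,z [-70.6 -22.9] z 0.2559751564061722 y-axis [ 0.003 -0.002 -1.   ] F [ 4.  -3.  -0.2] q6 2.05454619250222
scene handle [ 0.52017928 -0.01123955] r 0.06870306849342078 phi -132.39331336060405 112
side handle [ 0.51684313 -0.00977792] r 0.06995797016993079 phi -135.21945681402988 142
```

Request:
step_arm --pt "0 1 0 0.068 0 -0.248 0" --pt "0 1 0 0.068 0 -0.248 0" --pt "0 1 0 0.068 0 -0.248 0" --pt "0 1 0 0.068 0 -0.248 0" --pt "0 1 0 0.068 0 -0.248 0" --pt "0 0 0 0 0 0 0" --pt "0 0 0 0 0 0.4 0" --pt "0 0 0 0 0 0.4 0" --pt "0 0 0 0 -0.3 0 0" --pt "0 -1 0 0 -0.3 0 0"

```text
time_s: 13.75
eef_pos: [0.5117, -0.0262, 0.2735]
eef_rot: [0.138, -0.139, 0.694, -0.693]
wrist_force: [0.0, 0.5, -0.2]
opening: 0.002
```

```bash
python3 st.py h
```

```text
t 13.75 yawx -157.3478562941256 axis in tool x,z [-75.9 -39.5] z 0.27349696016494013 y-axis [-0.001  0.001 -1.   ] F [ 0.   0.5 -0.2] q6 2.462982800155741
scene handle [0.50130147 0.02016821] r 0.06800416564769501 phi -163.48456434598918 252
side handle [0.49806732 0.0207759 ] r 0.07094803627801267 phi -164.69763772554472 151
```

Request:
step_arm --pt "0 -1 0 0 0 0 0" --pt "0 -1 0 0 0 0 0" --pt "0 -1 0 0 0 0 0" --pt "0 -1 0 0 0 0 0" --pt "0 -1 0 0 0 0 0" --pt "0 -1 0 0 0 0 0" --pt "0 -1 0 0 0 0 0" --pt "0 -1 0 0 0 0 0" --pt "0 -1 0 0 0 0 0" --pt "0 -1 0 0 0 0 0"

```text
time_s: 14.85
eef_pos: [0.5116, -0.0254, 0.2732]
eef_rot: [0.467, -0.467, 0.531, -0.531]
wrist_force: [-0.0, 0.3, -0.4]
opening: -0.004
```

Request:
step_arm --pt "0 -1 0 0 0 0 0" --pt "0 -1 0 0 0 0 0" --pt "0 -1 0 0 0 0 0" --pt "0 -1 0 0 0 0 0" --pt "0 -1 0 0 0 0 0" --pt "0 -1 0 0 0 0 0" --pt "0 -1 0 0 0 0 0" --pt "0 -1 0 0 0 0 0" --pt "0 -1 0 0 0 0 0" --pt "0 -1 0 0 0 0 0"

```text
time_s: 15.85
eef_pos: [0.5116, -0.0254, 0.2731]
eef_rot: [0.67, -0.67, 0.226, -0.226]
wrist_force: [0.3, 0.4, -0.4]
opening: -0.001
```

Request:
step_arm --pt "0 -1 0 0 0 0 0" --pt "0 -1 0 0 0 0 0" --pt "0 -1 0 0 0 0 0" --pt "0 -1 0 0 0 0 0" --pt "0 -1 0 0 0 0 0" --pt "0 -1 0 0 0 0 0" --pt "0 -1 0 0 0 0 0" --pt "0 -1 0 0 0 0 0" --pt "0 -1 0 0 0.3 0 0" --pt "0 0 0 0 0.3 0 0"

```text
time_s: 16.85
eef_pos: [0.5118, -0.0255, 0.2551]
eef_rot: [-0.7, 0.7, 0.102, -0.101]
wrist_force: [0.6, 0.0, -0.6]
opening: 0.003
```

```bash
python3 st.py h
```

```text
t 16.85 yawx 16.523556355671527 axis in tool x,z [70.9 46.7] z 0.2550676193551805 y-axis [ 0.  0. -1.] F [ 0.6  0.  -0.6] q6 -0.5701299088914795
scene handle [0.5011882  0.02040631] r 0.068045580419214 phi -163.7038907830772 253
side handle [0.49798483 0.02082184] r 0.07101550213162268 phi -164.7509494778165 148
```

Request:
step_arm --pt "0 0 0 0 0 0.38 0" --pt "0 0 0 0 0 0.37 0" --pt "0 1 0 -0.068 0 0.248 0" --pt "0 1 0 -0.068 0 0.248 0" --pt "0 1 0 -0.068 0 0.248 0" --pt "0 1 0 -0.068 0 0.248 0" --pt "0 1 0 -0.068 0 0.248 0" --pt "0 1 0 -0.068 0 0.248 0" --pt "0 1 0 -0.068 0 0.248 0" --pt "0 1 0 -0.068 0 0.248 0"

```text
time_s: 17.95
eef_pos: [0.4932, 0.0555, 0.2556]
eef_rot: [-0.68, 0.681, -0.193, 0.193]
wrist_force: [-2.7, -4.1, -0.1]
opening: 0.0
```

```bash
python3 st.py h
```

```text
t 17.95 yawx -31.732382898999738 axis in tool x,z [70.7 24.9] z 0.255646884582378 y-axis [-0.001 -0.002 -1.   ] F [-2.7 -4.1 -0.1] q6 0.42762785024216515
scene handle [0.50823268 0.07417476] r 0.06780427242880002 phi 149.24320666925084 252
side handle [0.50563825 0.07553811] r 0.07073116863847982 phi 149.36891949263136 157
```

Request:
step_arm --pt "0 1 0 -0.068 0 0.25 0" --pt "0 1 0 -0.068 0 0.25 0" --pt "0 1 0 -0.068 0 0.25 0" --pt "0 1 0 -0.068 0 0.25 0" --pt "0 1 0 -0.068 0 0.25 0" --pt "0 1 0 -0.068 0 0.25 0" --pt "0 1 0 -0.068 0 0.25 0" --pt "0 1 0 -0.068 0 0.25 0" --pt "0 0.5 0 -0.034 0 0.125 0" --pt "0 0 0 0 0 0 0"

```text
time_s: 19.05
eef_pos: [0.5339, 0.1054, 0.2555]
eef_rot: [0.533, -0.532, 0.465, -0.465]
wrist_force: [-0.4, 0.1, 0.1]
opening: 0.001
```

```bash
python3 st.py h
```

```text
t 19.05 yawx -82.30470068627983 axis in tool x,z [69.7 23.4] z 0.2555453201540902 y-axis [ 0.  0. -1.] F [-0.4  0.1  0.1] q6 1.4130561991564954
scene handle [0.55810573 0.1086172 ] r 0.06962507109021634 phi 96.92464582956494 276
side handle [0.55485478 0.10859883] r 0.07007324452287278 phi 99.56616007487337 48
```

```bash
cat > px.py <<'E'
from h import *
def red(im,box):
    hsv=cv2.cvtColor(im,cv2.COLOR_BGR2HSV)
    m=((hsv[...,0]<6)|(hsv[...,0]>174))&(hsv[...,1]>170)&(hsv[...,2]>80)
    v,u=np.nonzero(m);k=(u>box[0])&(u<box[1])&(v>box[2])&(v<box[3]);return u[k].mean().round(2),v[k].mean().round(2),k.sum(),v[k].min(),v[k].max()
B={"scene":(250,360,150,250),"side":(280,350,170,240)}
def proj(cam,phi):
    c=ctrl.get_calibration(cam);a=np.radians(phi)
    p=np.array([.5665+.07*np.cos(a),.0395+.07*np.sin(a),.275])
    return cv2.projectPoints(p[None],cv2.Rodrigues(np.array(c["R"]))[0],np.array(c["t"]),np.array(c["intrinsics"]),np.array(c["D"]))[0].ravel()
for cam in B:
    im,d=ctrl.camera(cam);cv2.imwrite(f"pics/{cam}_now.png",im)
    print(cam,"init",red(cv2.imread(f"pics/{cam}0.png"),B[cam]),"now",red(im,B[cam]))
    print([ (p,proj(cam,p).round(2).tolist()) for p in(85,89,93,97,101)])
E
python3 px.py
```

```text
scene init (np.float64(326.67), np.float64(187.53), np.int64(377), np.int64(172), np.int64(204)) now (np.float64(325.13), np.float64(184.23), np.int64(382), np.int64(168), np.int64(201))
[(85, [326.61, 188.24]), (89, [326.3, 186.78]), (93, [325.81, 185.34]), (97, [325.15, 183.94]), (101, [324.32, 182.59])]
side init (np.float64(309.28), np.float64(205.83), np.int64(197), np.int64(194), np.int64(218)) now (np.float64(312.34), np.float64(214.9), np.int64(68), np.int64(209), np.int64(220))
[(85, [307.82, 203.11]), (89, [309.34, 204.19]), (93, [310.96, 205.19]), (97, [312.69, 206.12]), (101, [314.51, 206.96])]
```

Request:
step_arm --pt "0 0.45 0 -0.031 0 0.112 0" --pt "0 0.45 0 -0.031 0 0.112 0" --pt "0 0.45 0 -0.031 0 0.112 0" --pt "0 0 0 0 0 0 0"

```text
time_s: 19.65
eef_pos: [0.5435, 0.1085, 0.2553]
eef_rot: [0.498, -0.498, 0.502, -0.502]
wrist_force: [-1.8, 0.2, 2.1]
opening: 0.002
```

```bash
python3 st.py h;python3 px.py
```

```text
t 19.65 yawx -90.49944163666346 axis in tool x,z [68.8 23.6] z 0.25533392126029236 y-axis [-0.001  0.    -1.   ] F [-1.8  0.2  2.1] q6 1.5623880355170632
scene handle [0.56757969 0.10929944] r 0.0698077908085943 phi 89.1137970574534 280
side handle [0.56540479 0.10971404] r 0.07022257725305946 phi 90.89363798319583 35
scene init (np.float64(326.67), np.float64(187.53), np.int64(377), np.int64(172), np.int64(204)) now (np.float64(326.49), np.float64(187.18), np.int64(390), np.int64(171), np.int64(204))
[(85, [326.61, 188.24]), (89, [326.3, 186.78]), (93, [325.81, 185.34]), (97, [325.15, 183.94]), (101, [324.32, 182.59])]
side init (np.float64(309.28), np.float64(205.83), np.int64(197), np.int64(194), np.int64(218)) now (np.float64(308.7), np.float64(212.56), np.int64(54), np.int64(198), np.int64(218))
[(85, [307.82, 203.11]), (89, [309.34, 204.19]), (93, [310.96, 205.19]), (97, [312.69, 206.12]), (101, [314.51, 206.96])]
```

Request:
step_arm --pt "0 0.1 0 0 0 0.025 0" --pt "0 0 0 0 0 0.018 0" --pt "0 0 0 0 0 0 0" --pt "0 0 0 0 0 -0.4 0" --pt "0 0 0 0 0 -0.4 0" --pt "0 0 0 0 -0.8 -0.5 0" --pt "0 0 0 0 -0.9 -0.5 0" --pt "0 0 0 0 -0.9 0 0" --pt "0 0 0 0 -0.9 0 0"

```text
time_s: 20.75
eef_pos: [0.4899, 0.1097, 0.3614]
eef_rot: [-0.495, 0.495, -0.505, 0.505]
wrist_force: [0.1, -0.5, -0.5]
opening: 0.002
```

```bash
python3 st.py h;python3 px.py
```

```text
t 20.75 yawx -91.12298086551452 axis in tool x,z [68.7 78. ] z 0.36144458709158334 y-axis [ 0.001 -0.    -1.   ] F [ 0.1 -0.5 -0.5] q6 1.573804982970121
scene handle [0.56926115 0.10916065] r 0.06971535150532844 phi 87.73015030053747 269
side handle [0.56619943 0.10920854] r 0.06970919203384164 phi 90.24704325731044 152
scene init (np.float64(326.67), np.float64(187.53), np.int64(377), np.int64(172), np.int64(204)) now (np.float64(326.71), np.float64(187.73), np.int64(380), np.int64(172), np.int64(205))
[(85, [326.61, 188.24]), (89, [326.3, 186.78]), (93, [325.81, 185.34]), (97, [325.15, 183.94]), (101, [324.32, 182.59])]
side init (np.float64(309.28), np.float64(205.83), np.int64(197), np.int64(194), np.int64(218)) now (np.float64(309.23), np.float64(205.99), np.int64(198), np.int64(194), np.int64(218))
[(85, [307.82, 203.11]), (89, [309.34, 204.19]), (93, [310.96, 205.19]), (97, [312.69, 206.12]), (101, [314.51, 206.96])]
```

View pics/side_now.png

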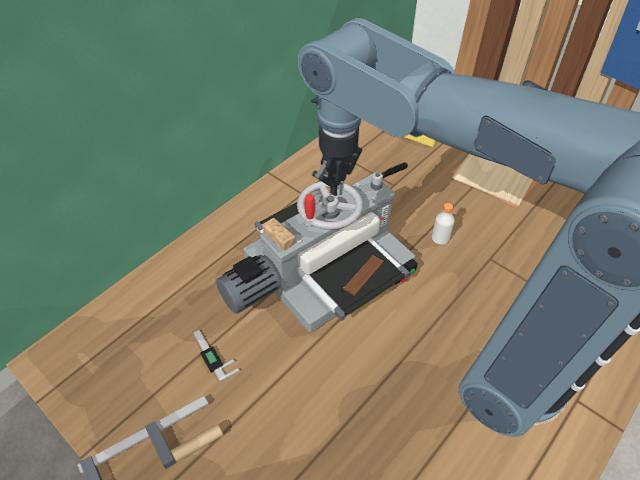

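Request:
step_arm --pt "0 0 0 0.86 0 0.18 0" --pt "0 0 0 0.86 0 0.18 0" --pt "0 0 0 0.86 0 0.18 0" --pt "0 0 0 0.86 0 0.18 0" --pt "0 0 0 0.86 0 0.18 0" --pt "0 0 0 0.86 0 0.18 0" --pt "0 0 0 0.86 0 0.18 0" --pt "0 0 0 0.86 0 0.18 0" --pt "0 0 0 0.86 0 0.18 0" --pt "0 0 0 0.86 0 0.18 0"

```text
time_s: 21.95
eef_pos: [0.5392, -0.1501, 0.3583]
eef_rot: [0.495, -0.495, 0.506, -0.504]
wrist_force: [-0.3, 0.3, -0.3]
opening: -0.001
```

Request:
step_arm --pt "0 0 0 0.86 0 0.2 0" --pt "0 1 0 0 0 0 0" --pt "0 1 0 0 0 0 0" --pt "0 1 0 0 0 0 0" --pt "0 1 0 0 0 0 0"

```text
time_s: 22.45
eef_pos: [0.5446, -0.1751, 0.3582]
eef_rot: [0.377, -0.378, 0.599, -0.597]
wrist_force: [-0.1, 0.3, 0.2]
opening: -0.003
```

```bash
python3 st.py
python3 - <<'E'
from h import *
im,d=ctrl.camera("wrist");cv2.imwrite("pics/w2.png",im)
print([(round(r["p"],2),w("wrist",r["point"]).round(3)) for n in("lock","lock_tip") for r in ctrl.boxes_of(n,"wrist")])
print(ctrl.get_obs()["eef_pos"])
E
```

```text
t 22.45 yawx -115.39790341917792 axis in tool x,z [-203.2  -72.2] z 0.3581599386571997 y-axis [-0.003  0.002 -1.   ] F [-0.1  0.3  0.2] q6 1.4955961182843827
[(0.98, array([ 0.527, -0.137,  0.238])), (0.63, array([ 0.527, -0.137,  0.244]))]
[ 0.54476586 -0.17503882  0.35874139]
```

View pics/w2.png

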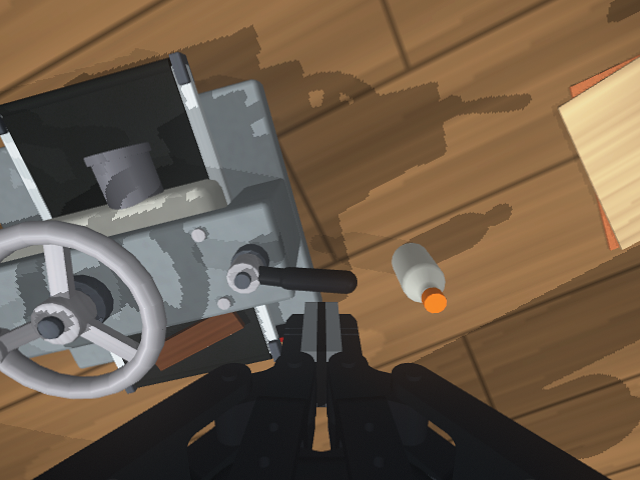

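Request:
step_arm --pt "0 0 0 0 0.88 0 0" --pt "0 0 0 0 0.88 0 0" --pt "0 0 0 0 0.88 0 0" --pt "0 0 0 0 0.88 0 0" --pt "0 0 0 0 0.88 0 0" --pt "0 0 0 0 0 -0.25 0" --pt "0 0 0 0 0 -0.25 0" --pt "0 0.5 0 0.03 0 -0.1 0" --pt "0 0.5 0 0.03 0 -0.1 0"

```text
time_s: 23.5
eef_pos: [0.5264, -0.1682, 0.2305]
eef_rot: [-0.348, 0.346, -0.615, 0.617]
wrist_force: [2.6, -1.6, -1.7]
opening: 0.001
```

```bash
sed 's/.5665,.0395/.537,-.107/' st.py > st2.py; python3 st2.py
```

```text
t 23.5 yawx -121.18557197612202 axis in tool x,z [-57.9 -22.6] z 0.23051175806144864 y-axis [ 0.004 -0.002 -1.   ] F [ 2.6 -1.6 -1.7] q6 1.590739813766785
```

Request:
step_arm --pt "0 1 0 0.06 0.03 -0.206 0" --pt "0 1 0 0.06 0.03 -0.206 0" --pt "0 1 0 0.06 0.03 -0.206 0" --pt "0 1 0 0.06 0.03 -0.206 0" --pt "0 1 0 0.06 0.03 -0.206 0" --pt "0 1 0 0.06 0 -0.206 0" --pt "0 1 0 0.06 0 -0.206 0" --pt "0 1 0 0.06 0 -0.206 0"

```text
time_s: 24.3
eef_pos: [0.4857, -0.1398, 0.2268]
eef_rot: [-0.067, 0.064, -0.702, 0.706]
wrist_force: [-0.8, -3.2, 1.9]
opening: 0.001
```

```bash
python3 st2.py
python3 - <<'E'
from h import *
im,d=ctrl.camera("side");cv2.imwrite("pics/sd3.png",cv2.resize(im[120:300,240:480],None,fx=3,fy=3,interpolation=2))
E
```

```text
t 24.3 yawx -169.33407155547053 axis in tool x,z [-56.5 -22.7] z 0.22681462905711602 y-axis [ 0.004 -0.004 -1.   ] F [-0.8 -3.2  1.9] q6 2.4414135406925586
```

View pics/sd3.png

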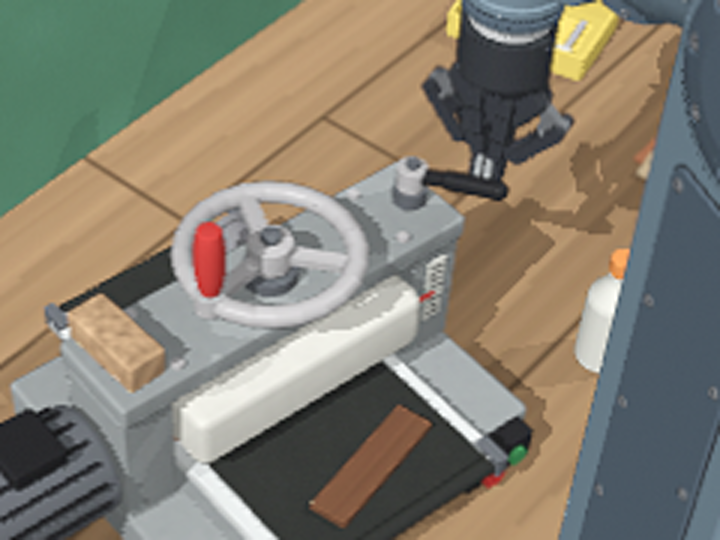

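Request:
step_arm --pt "0 0.5 0 0.03 0 -0.1 0" --pt "0 0.5 0 0.03 0 -0.1 0" --pt "0 0.5 0 0.02 0 -0.06 0"

```text
time_s: 24.65
eef_pos: [0.4821, -0.1321, 0.2261]
eef_rot: [-0.013, 0.011, -0.706, 0.708]
wrist_force: [-0.8, -2.9, 1.8]
opening: -0.002
```

Request:
step_arm --pt "0 0 0 0 0 -0.05 0" --pt "0 0 0 0 0 0 0"

```text
time_s: 24.85
eef_pos: [0.4821, -0.1302, 0.2253]
eef_rot: [-0.013, 0.012, -0.706, 0.708]
wrist_force: [0.7, -2.4, 1.9]
opening: 0.0
```

```bash
python3 st2.py
```

```text
t 24.85 yawx -177.97689730667307 axis in tool x,z [-55.7 -21.3] z 0.22530777671480545 y-axis [ 0.002 -0.002 -1.   ] F [ 0.7 -2.4  1.9] q6 2.604691196061549
```

Request:
step_arm --pt "0 0 0 0 0 -0.05 0" --pt "0 0 0 0 0 -0.05 0"

```text
time_s: 25.05
eef_pos: [0.4818, -0.127, 0.2243]
eef_rot: [-0.012, 0.011, -0.707, 0.707]
wrist_force: [-0.3, -4.0, 2.5]
opening: -0.003
```

Request:
step_arm --pt "0 0 0 0 0 -0.05 0" --pt "0 0 0 0 0 0 0"

```text
time_s: 25.25
eef_pos: [0.4817, -0.1253, 0.224]
eef_rot: [-0.012, 0.011, -0.707, 0.707]
wrist_force: [0.4, -3.3, 1.9]
opening: -0.001
```

Request:
step_arm --pt "0 0 0 0 0 -0.05 0" --pt "0 0 0 0 0 0 0"

```text
time_s: 25.45
eef_pos: [0.4817, -0.1251, 0.2241]
eef_rot: [-0.012, 0.011, -0.706, 0.708]
wrist_force: [0.0, -8.9, 2.6]
opening: -0.004
```

Request:
step_arm --pt "0 0 0 0 0 -0.04 0" --pt "0 0 0 0 0 0 0"

```text
time_s: 25.65
eef_pos: [0.4817, -0.125, 0.2242]
eef_rot: [-0.012, 0.011, -0.705, 0.709]
wrist_force: [-0.1, -12.9, 1.1]
opening: 0.003
```

At the stop (force rises without motion). Back off (+z), then lift away.

Request:
step_arm --pt "0 0 0 0 0 0.3 0" --pt "0 0 0 0 0 0.6 0" --pt "0 0 0 0 0 0.8 0" --pt "0 0 0 0 -0.9 0 0" --pt "0 0 0 0 -0.9 0 0" --pt "0 0 0 0 -0.9 0 0" --pt "0 0 0 0 -0.9 0.9 0" --pt "0 0 0 0 -0.5 0.9 0" --pt "0 0 0 0 0 0.9 0" --pt "0 0 0 0 0 0 0"

```text
time_s: 26.65
eef_pos: [0.4854, -0.2565, 0.3461]
eef_rot: [0.011, -0.011, 0.707, -0.707]
wrist_force: [0.9, -0.1, -0.3]
opening: 0.004
```

```bash
python3 st.py h;python3 px.py
python3 - <<'E'
from h import *
for cam in("scene","side"):
    c=ctrl.get_calibration(cam);im,d=ctrl.camera(cam);K=np.array(c["intrinsics"]);R=np.array(c["R"]);t=np.array(c["t"])
    for th in("lock_tip","stick_mid","blank_mid","glue_mid","caliper"):
        print(cam,th,[(round(r["p"],2),w(cam,r["point"]).round(3)) for r in ctrl.boxes_of(th,cam)[:1]])
    s=ctrl.silhouettes("lock",cam)
    if s:
        v,u=np.nonzero(s[0]["pixels"]&(d>0));z=d[v,u]
        n=cv2.undistortPoints(np.stack([u,v],1).astype(float)[:,None],K,np.array(c["D"])).reshape(-1,2)
        P=(np.c_[n*z[:,None],z]-t)@R
        B=P[(P[:,2]>.22)&(P[:,2]<.256)&(P[:,0]<.515)&(P[:,0]>.4)][:,:2];cc=B.mean(0);uu=np.linalg.svd(B-cc)[2][0];uu*=-np.sign(uu[0])
        print(cam,"lever dir",np.degrees(np.arctan2(uu[1],uu[0])),B.min(0),B.max(0))
a=cv2.imread("pics/scene_now.png");b=cv2.imread("pics/side_now.png")
cv2.imwrite("pics/fin.png",np.hstack([cv2.resize(a[130:330,130:430],(400,300)),cv2.resize(b[130:330,180:480],(400,300))]))
E
```

```text
t 26.65 yawx -178.25933500665514 axis in tool x,z [ -90.  -293.4] z 0.3461142365276833 y-axis [-0.001  0.001 -1.   ] F [ 0.9 -0.1 -0.3] q6 2.4085898276865603
scene handle [0.56903189 0.10946645] r 0.07001224130319618 phi 87.92753130909094 270
side handle [0.56683615 0.10926817] r 0.06976897864902272 phi 89.72394186921933 157
scene init (np.float64(326.67), np.float64(187.53), np.int64(377), np.int64(172), np.int64(204)) now (np.float64(326.81), np.float64(187.75), np.int64(378), np.int64(172), np.int64(205))
[(85, [326.61, 188.24]), (89, [326.3, 186.78]), (93, [325.81, 185.34]), (97, [325.15, 183.94]), (101, [324.32, 182.59])]
side init (np.float64(309.28), np.float64(205.83), np.int64(197), np.int64(194), np.int64(218)) now (np.float64(309.17), np.float64(206.01), np.int64(197), np.int64(194), np.int64(218))
[(85, [307.82, 203.11]), (89, [309.34, 204.19]), (93, [310.96, 205.19]), (97, [312.69, 206.12]), (101, [314.51, 206.96])]
scene lock_tip [(0.6, array([ 0.528, -0.104,  0.241]))]
scene stick_mid [(0.88, array([0.628, 0.176, 0.23 ]))]
scene blank_mid []
scene glue_mid [(0.72, array([ 0.411, -0.236,  0.065]))]
scene caliper [(0.61, array([0.591, 0.441, 0.007]))]
scene lever dir 178.24373328865659 [ 0.46065945 -0.11395651] [ 0.51484246 -0.09678941]
side lock_tip [(0.85, array([ 0.508, -0.103,  0.24 ]))]
side stick_mid [(0.93, array([0.589, 0.19 , 0.225]))]
side blank_mid [(0.96, array([0.434, 0.065, 0.073]))]
side glue_mid []
side caliper [(0.95, array([0.572, 0.445, 0.006]))]
side lever dir 178.75408528519625 [ 0.45313233 -0.11087976] [ 0.51418466 -0.09246302]
```

View pics/fin.png

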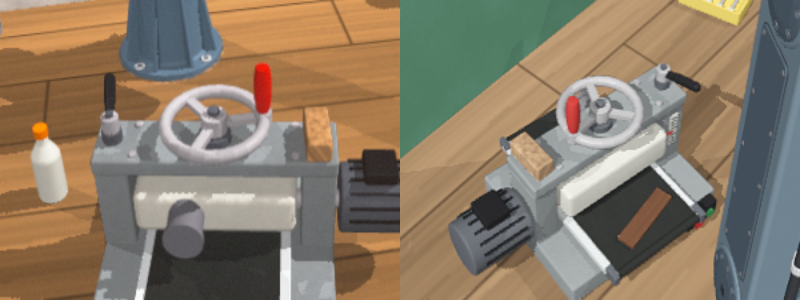

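```bash
python3 -c "
from bench import ctrl
print(ctrl.hand_in(), ctrl.get_obs()['time_s'])"
```

```text
the job is handed in; nothing more can be done
the job is handed in; nothing more can be done
```

I pushed the hand wheel one full clockwise turn with the shut fingers, then pushed the clamp lever clockwise to its stop. After that I drew the arm clear and handed the job in at about 27 s. I pushed the wheel in two stretches, with one regrip-free reposition in between.

- **Wheel:** The handle is back within about 0.6° of its starting angle, with pixel shifts of at most 0.22 in both cameras. The two cameras disagree by about 2° on the absolute angle (87.9° and 89.7°), but each showed the same offset before the turn.
- **Clamp lever:** At the end the force rose to about 13 N with no further motion. The lever points at 178.2–178.8°, against about 178° expected for the stop.
- **Other items:** The rubber stick, glue bottle and caliper measure within about 3 mm of their start positions. The blank does too in the side view. In the last pictures the scene camera's network did not find the blank and the side camera's did not find the bottle. Both are visible in place in the images.
- **Forces:** The wrist readings stayed at or below about 13 N, well under the 120 N limit. The last reading was under 1 N, so the robot was touching nothing.

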